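# Close and lock the jaw of a bottle stand

## Task

Set the bottle stand for slim bottles: turn its crank clockwise by the loose grip sleeve until the crank comes to its stop (the jaw carriage is then fully home), and only then take the large T-handle key from the tool rack and with it turn the square lock screw, recessed in the cup on the carriage, clockwise until it stops. Put the key back, standing in the rack slot it came from, let go of everything, and leave the other things where they are.

Things in the scene. Friction and masses are not known exactly. Their poses are not given: they have to be found in the camera images.
- stand: Bottle stand, fixed, at the robot's left or right, yaw within 0.25 rad: dark base plate 150 (x) x 260 (y) x 18 mm; origin at the centre of its underside, on the table. At its -y end an aluminium gearbox 70 x 60 mm, 100 mm high, with the crank on top; along y two rods with the jaw carriage (block 120 x 56 mm, top at 64 mm); at its +y end a stop block 68 mm high.
- crank_axis (a point): Fixed point on the crank's vertical axis (stand frame x 0, y -90 mm), 146 mm above the table = mid height of the grip sleeve. Axes as the stand.
- crank (a joint): Crank angle, 0 to 6.283 rad (stops at both ends), growing clockwise seen from above; starts at 0.9 to 2.9, home at 6.283. At 0 and at 6.283 the arm points along the stand's -y. Friction 0.1 Nm, it stays where left. 1 rad moves the carriage 6.37 mm along the stand's +y. The flat arm's top is 116 mm above the table, the hub's 123 mm.
- sleeve: Black upright grip sleeve spinning freely on the crank's pin, 22 mm diameter, 52 mm tall; origin at the centre of its lower end (122 mm above the table, 50 mm from the crank's axis); top 174 mm above the table. It can be gripped from above and led round with the gripper's heading unchanged.
- screw_head (a point): Centre of the top of the lock screw's square head, 90 mm above the table; x and y along the head's flats, turning with it. Steel head 14 mm square, 23 mm tall (top 4 mm stepped in to 10.5 mm), on a dark round flange 33 mm wide with its top 67 mm above the table. It rides with the carriage on the stand's x = 0, at stand y = -28 mm + 6.37 mm x crank angle (12 mm when home).
- cup_rim (a point): Centre of the rim of the round cup on the carriage in which the lock screw stands, 104 mm above the table; inner diameter 42 mm, outer 54 mm, inner floor 64 mm above the table. Axes as the stand.
- screw (a joint): Lock screw angle, 0 to 1.6 rad, growing clockwise from above (tightening); at 1.6 it is tight (hard stop). Starts at 0.45 to 0.85. At angle 0 the flats are parallel to the stand's axes. Friction 0.15 Nm, stays where left.
- rack: Grey plastic tool rack, fixed, 70 (x) x 240 (y) x 60 mm tall; origin at the centre of its underside. Three square slots, 36 mm wide and 50 mm deep (floor 10 mm above the table), at y = -75, 0 and +75 mm on its x = 0; one tool stands in each, in any order. Yaw varies by up to 0.25 rad.
- key: Large steel T-handle key, 132 mm tall, 0.3 kg, upright in a rack slot; origin at the centre of its lower end, z up. Crossbar along its x: 100 mm long, 14 x 14 mm, centre 125 mm above the origin; shank 14 mm thick. Foot: square tube, 23 mm outside, 17 mm inside, 27 mm deep, sides along its x and y; fits over the screw head with about 0.2 rad of play either way and comes to rest on the flange.
- small_key: Small steel T-handle in another rack slot, wrong size: crossbar 60 mm long, 10 mm thick, centre 125 mm above its origin; leave it. Origin at the centre of its lower end.
- punch: Steel hand punch with a round 32 mm head, 120 mm tall, standing in the remaining rack slot; leave it. Origin at the centre of its lower end.
- bottle_a: Capped amber bottle, 62 mm diameter, 200 mm tall, standing; origin at the centre of its foot. Leave it.
- bottle_b: Another such amber bottle. Leave it.
- bottle_c: Another, without label, at the left of the work. Leave it.
- cap_tub: White open tub of crown caps, 75 x 60 x 50 mm, between stand and rack; origin under its centre. Leave it.
- tape: Roll of label paper, 90 mm diameter, 25 mm tall, lying; origin under its centre. Leave it.
- jar: Glass jar, 68 mm diameter, 80 mm tall; origin under its centre. Leave it.
Not all that is in view belongs to the job. What is shaped like the key but turquoise is not meant.

How it is judged (in metres and radians):
On the way, in this order (a step that is already met when the one before it is completed fails the run):
1. the crank is being turned by its sleeve (value of joint crank between 4 and 6.1 rad and contact force between the fingers and sleeve above 0.5 N and distance of key from where it was at the start of the episode below 0.02 m), for 0.05 s.
2. the crank is home at its stop, the key still in the rack (value of joint crank above 6.13 rad and distance of key from where it was at the start of the episode below 0.02 m), for 0.2 s.
3. the lock screw is tight, the key upright on its head (value of joint crank above 6.13 rad and value of joint screw above 1.5 rad and horizontal distance between key and screw_head below 0.008 m and angle between key's own z axis and vertical below 0.2 rad), for 0.1 s.
At the end, for the whole second after the job is handed in: crank within 0.15 rad of its stop, lock screw within 0.1 rad of tight, the large T-key back in its own slot (within 25 mm of its start, less than 0.3 rad off upright) at rest (value of joint crank above 6.13 rad and value of joint screw above 1.5 rad and distance of key from where it was at the start of the episode below 0.025 m and angle between key's own z axis and vertical below 0.3 rad and linear speed of key below 0.02 m/s); the robot touches nothing.
It fails at once if a bottle was moved over 40 mm or tipped (distance of any of bottle_a, bottle_b, bottle_c from where it was at the start of the episode above 0.04 m or angle between any of bottle_a, bottle_b, bottle_c's own z axis and vertical above 0.5 rad).
It fails at once if another tool in the rack was moved over 40 mm or tipped (distance of any of small_key, punch from where it was at the start of the episode above 0.04 m or angle between any of small_key, punch's own z axis and vertical above 0.5 rad).
It fails at once if the cap tub, paper roll or jar was moved over 40 mm or tipped (distance of any of cap_tub, tape, jar from where it was at the start of the episode above 0.04 m or angle between any of cap_tub, tape, jar's own z axis and vertical above 0.5 rad).
It also fails if it takes over 70 s, if anything falls off the work surface, if the arm or the gripper's body presses on something with over 40 N, if the wrist force passes 120 N, or if a joint passes its speed limit or range.

## Robot

A 6-joint arm with a two-finger parallel gripper is mounted at the origin on the work surface. World frame = base frame: x ahead of the robot, y to its left, z up, the work surface at z = 0. Lengths are in mm, angles in rad, forces in N, time in s.
With the tool pointing down it reaches from about 350 to 775 mm from the base axis. Payload 7.3 kg.
Tool frame: the origin (TCP) lies at the very end of the fingers, on their centre line; the grasp point (between the pads) lies 19 mm behind it; z points along the fingers, y is the line along which they close (so a half turn about z gives the same grasp; the last joint's range is limited). The gripper opens to 92 mm and grips with 3 to 60 N. Pads are 19 mm wide; open, the fingers measure 130 mm over their backs; the gripper's body (75 mm by 190 mm) begins 47 mm behind the grasp point.
Start: joints at [-1.443, 0.342, 1.524, -0, 1.275, -0.146], TCP at [141.978, -505.457, 226.741] pointing down, gripper open.
Joint ranges: [-2.53, 2.53], [-0.77, 2.02], [0.04, 2.7], [-1, 4.14], [0.28, 2.66], [-3.11, 3.11]. Speed limits (rad/s): [2.57, 2.57, 3.14, 3.14, 3.14, 3.14].

## Interface

Orientations are given as [roll, pitch, yaw] about the fixed x, y, z axes, in that order (R = Rz(yaw) Ry(pitch) Rx(roll)).
In Python, from plant import * gives the robot as it stands.
- The arm moves only by the tool arm_command, never from a script. Its arguments are lists of equal length, an entry for each row: "gripper": the finger opening in mm, from 0 to 91.8; "dp": the shift along the tool's x, y, z in units of 25 mm (1.0 is 25 mm), a list of three; "twist": the turn about the tool's z in units of 5 degrees (1.0 is 5 degrees). A call has exactly 5 rows; each row shifts and turns the commanded pose from where the row before left it, along the tool's axes as they then stand; what a row does not reach is not made up. A row lasts 1/8 s, in which the tool goes at most 62.5 mm and 10.7 degrees, less where a joint would pass 70% of its speed; a pose out of reach is approached as far as the arm can. A call is refused whole if a number of a shift passes 1 or a number of a turn 1, either way. A call with a gripper value outside its range is refused whole. The fingers move at their own pace and stop on an object; the grip force is fixed at half the most. Time passes only in rows, so rows that do not move let the fingers close, or fill a call up. It gives the time, the measured TCP pose, the force, the opening and the grip force at its end, in the units of the state.
- get_obs(): the state, without advancing time (a new reading comes with each control period).
- capture(name): name is "scene" or "top"; returns the picture (400x640x3 uint8, red, green, blue); there is no depth.
- get_calibration(name): a dict with "mtx" (3x3 intrinsics, pixels), "dist_coeffs" ([k1, k2, p1, p2, k3] as OpenCV has them; the pictures are not rectified), "position" and "attitude" of the camera in the world. Camera axes: x right, y down, z forward; pixel columns grow to the right and rows downward; lengths in mm; the calibration is good to about 2 mm. A picture is of the moment at which its call begins. get_calibration takes no time and is no camera call.
- close_job(): hands the job in; it is judged then, once.
The state is a dict: "time": time; "joint_positions": joint angles; "dq": joint speeds; "tau": joint torques, N m; "tool_pos": TCP position; "tcp_rot": TCP orientation; "contact_force": force on the tool from outside, world axes, zero at the start; "moment": the same for the moment, N m; "grip_width": finger opening in mm; "finger_force": force on a finger pad.
Only numpy, scipy, OpenCV 4.12 (cv2) and the standard library are available. Lean on these libraries where they do the work, as an engineer would, in place of code of your own. Each camera call takes 0.05 s, during which the arm holds its last target. There are 200 camera calls.

## Working session

There is one attempt and no reset: what is moved stays moved. The work goes in short steps, Python scripts to look and compute and a tool call to move; the robot and the scene stay as the last step left them, time stands still between calls to the robot, and variables do not carry over. Pictures are saved under pics/ and viewed, at most 12 in all, crops included, and the job is handed in when it is done.

Besides the shell and the picture viewer there is one more tool, called after ">>>" by a JSON object that holds its "name" and its "arguments". arm_command: Moves the arm, as the interface text tells. Its arguments: {"type":"object","properties":{"gripper":{"type":"array"},"dp":{"type":"array"},"twist":{"type":"array"}},"required":["gripper","dp","twist"]}

```bash
mkdir -p pics; ls; python3 - <<'E'
from plant import *
import cv2
for n in("scene","top"):
    im=capture(n); cv2.imwrite(f"pics/{n}0.png",im[:,:,::-1]); print(n,get_calibration(n))
print(get_obs())
E
```

```text
pics
scene {'mtx': array([[384.72036368,   0.        , 321.28731534],
       [  0.        , 384.72036368, 204.7502187 ],
       [  0.        ,   0.        ,   1.        ]]), 'dist_coeffs': array([-0.03466727,  0.        ,  0.        ,  0.        ,  0.        ]), 'position': array([1147.02550292,  535.80549101,  861.47386966]), 'attitude': array([-2.32514532, -0.01612171,  2.34760571])}
top {'mtx': array([[365.06476497,   0.        , 315.22426145],
       [  0.        , 365.06476497, 194.15469695],
       [  0.        ,   0.        ,   1.        ]]), 'dist_coeffs': array([-0.00359909,  0.        ,  0.        ,  0.        ,  0.        ]), 'position': array([ 424.60756209,   -9.05998668, 1340.16682821]), 'attitude': array([-3.01999022,  0.02222983, -1.58413884])}
{'time': 0.1, 'joint_positions': array([-1.44300982e+00,  3.42652378e-01,  1.52492791e+00, -7.62893962e-06,
        1.27537675e+00, -1.45983512e-01]), 'dq': array([ 6.10396656e-05, -8.13036286e-04, -2.08409292e-03, -6.72587175e-04,
       -1.40369099e-04, -2.39577010e-03]), 'tau': array([ 2.01763192e-03, -4.32003057e+01, -2.44694871e+01,  7.19369994e-02,
        5.26248186e-02, -5.41845395e-05]), 'tool_pos': array([ 141.92175783, -505.08008553,  226.11255771]), 'tcp_rot': array([-3.14024172e+00, -1.91252710e-04,  2.73772117e-01]), 'contact_force': array([ 0.00159745,  0.11308895, -0.58421547]), 'moment': array([-0.00881736,  0.07837097,  0.04157479]), 'finger_force': 0.0, 'grip_width': 91.35553651309306}
```

View pics/scene0.png

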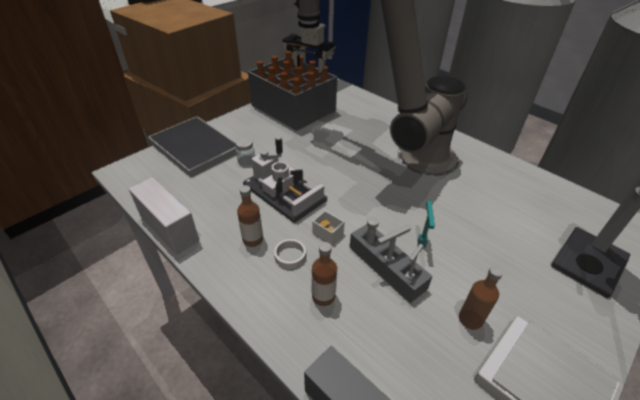

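View pics/top0.png

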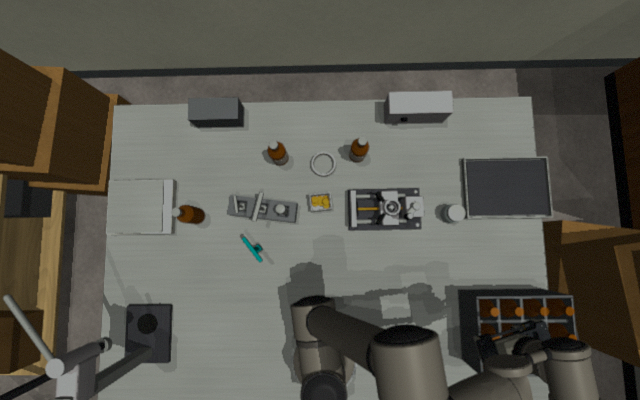

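The scene view shows the stand at about (287,185), the rack at about (390,260) with three tools, the turquoise decoy at (428,222), and the tub at (328,228). In the top view the stand is at (385,209) with its gearbox on the right, and the rack is at (263,208). The long bar in the middle slot is near (259,205). I'll zoom in on both next.

```bash
cat > h.py <<'E'
from plant import *
import cv2, numpy as np
from scipy.spatial.transform import Rotation as R
def cal(n):
    c=get_calibration(n); return c['mtx'],c['dist_coeffs'],R.from_euler('xyz',c['attitude']).as_matrix(),c['position']
def ray(n,uv,z):
    K,d,A,p=cal(n); q=cv2.undistortPoints(np.float64(uv).reshape(-1,1,2),K,d).reshape(-1,2)
    v=np.c_[q,np.ones(len(q))]@A.T; return p+v*((z-p[2])/v[:,2:])
def proj(n,X):
    K,d,A,p=cal(n); return cv2.projectPoints((np.float64(X).reshape(-1,3)-p)@A,np.zeros(3),np.zeros(3),K,d)[0].reshape(-1,2)
E
python3 - <<'E'
from h import *
t=cv2.imread("pics/top0.png"); s=cv2.imread("pics/scene0.png")
a=cv2.resize(t[178:238,215:435],None,fx=3.6,fy=3.6,interpolation=cv2.INTER_CUBIC)
b=cv2.resize(s[125:305,235:445],None,fx=3.2,fy=3.2,interpolation=cv2.INTER_CUBIC)[:,:]
b1=cv2.resize(s[130:225,235:335],None,fx=3.8,fy=3.8,interpolation=cv2.INTER_CUBIC)
b2=cv2.resize(s[205:300,342:447],None,fx=3.8,fy=3.8,interpolation=cv2.INTER_CUBIC)
c=np.zeros((a.shape[0]+b1.shape[0],800,3),np.uint8); c[:a.shape[0],:a.shape[1]]=a[:,:800]
c[a.shape[0]:,:380]=b1; c[a.shape[0]:,390:390+399]=b2
print(c.shape,a.shape);cv2.imwrite("pics/crop1.png",c)
E
```

```text
(577, 800, 3) (216, 792, 3)
```

View pics/crop1.png

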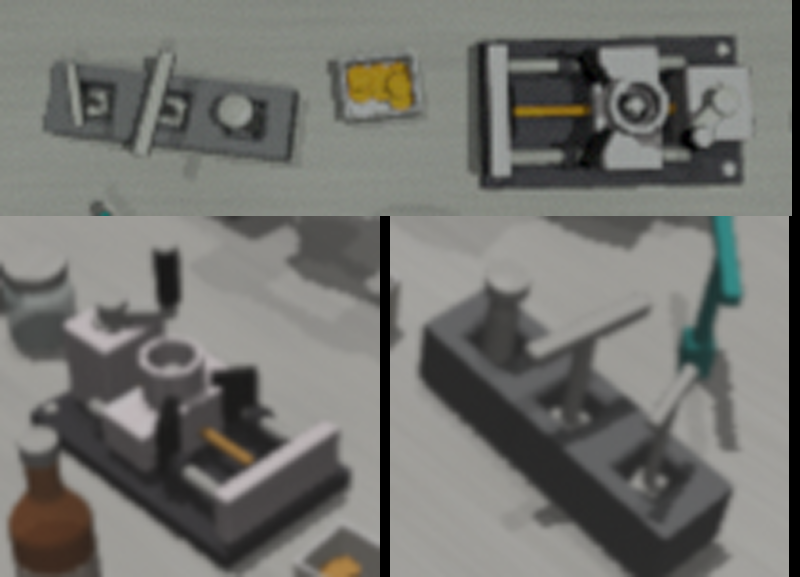

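The top-view crop shows three tools in the rack:
- **Small key:** short thin bar in the left slot, near (235,204).
- **Large key:** long thick bar in the middle slot, from about (261,192) to (255,220).
- **Punch:** round head in the right slot, near (280,209).

What could be taken for the key:
- The turquoise T at (252,247), not meant.
- The small T at (235,204), wrong size.
- The grey bar at (258,206), about 100 mm long. This is the one I choose.

The black sleeve is near (410,215), the hub near (416,206) and the cup near (392,207). Next I'll measure them.

```bash
python3 - <<'E'
from h import *
def tri(a,b):  # a top uv, b scene uv
    P=[];D=[]
    for n,uv in(("top",a),("scene",b)):
        p=cal(n)[3]; v=ray(n,uv,0)[0]-p; D.append(v/np.linalg.norm(v));P.append(p)
    M=sum(np.eye(3)-np.outer(d,d) for d in D); return np.linalg.solve(M,sum((np.eye(3)-np.outer(d,d))@p for d,p in zip(D,P)))
T=cv2.imread("pics/top0.png");S=cv2.imread("pics/scene0.png");g=cv2.cvtColor(T,6);gs=cv2.cvtColor(S,6)
np.set_printoptions(precision=1,suppress=True)
# rough manual points, crop->full
f=lambda x,y:(215+x/3.6,178+y/3.6); fs=lambda x,y:(235+x/3.8,130+(y-216)/3.8); fr=lambda x,y:(342+(x-390)/3.8,205+(y-216)/3.8)
# plate rectangle
m=((g<75)).astype(np.uint8); m[:186]=0;m[235:]=0;m[:,:345]=0;m[:,424:]=0
m=cv2.morphologyEx(m,cv2.MORPH_CLOSE,np.ones((15,15)))
c=max(cv2.findContours(m,0,2)[0],key=cv2.contourArea); r=cv2.minAreaRect(c); bp=cv2.boxPoints(r); print("plate px",bp,"world",ray("top",bp,18)[:,:2])
# rack body
print("hub",ray("top",f(725,100),123),"tri",tri(f(725,100),fs(111,302)))
print("sleeve top",ray("top",f(703,133),174),"tri",tri(f(703,135),fs(166,250)))
print("cup rim",ray("top",f(637,104),104),"tri",tri(f(637,104),fs(171,358)))
a,b=f(165,50),f(144,153); print("bar",ray("top",[a,b],142)[:,:2], "tri",tri(a,fr(650,302)),tri(b,fr(535,350)))
a,b=f(71,62),f(79,124); print("small bar",ray("top",[a,b],140)[:,:2])
rk=[f(57,60),f(300,90),f(293,162),f(43,132)]; print("rack",ray("top",rk,60)[:,:2])
print(g[186:232:1,:][:, 405:416][20:36])
E
```

```text
plate px [[346.3 189.2]
 [419.3 187.5]
 [420.2 228.3]
 [347.2 229.9]] world [[ 603.2  -95.5]
 [ 604.9 -360.6]
 [ 457.2 -356.9]
 [ 455.   -95.3]]
hub [[ 529.4 -320.1  123. ]] tri [ 529.  -320.8  116.3]
sleeve top [[ 496.1 -286.4  174. ]] tri [ 493.1 -285.7  170. ]
cup rim [[ 528.5 -242.5  104. ]] tri [ 528.5 -243.1   97.6]
bar [[581.9 196.2]
 [487.3 215. ]] tri [557.3 220.2 192.5] [510.7 198.7  83.6]
small bar [[572.4 283.7]
 [514.8 275.5]]
rack [[584.4 317.1]
 [551.   77.3]
 [480.7  84.7]
 [513.5 329.9]]
[[ 60 112 154 156 134  76  63  75 120 152 153]
 [ 59 110 154 149 120  74  87  96 108 146 155]
 [ 59  97 137 125  88  95 127 132 112 123 140]
 [ 52  72  97  90  99 129 148 149 135 114 117]
 [ 46  65  83  97 126 146 150 151 152 140 124]
 [ 43  58  91 121 145 150 152 153 150 143 137]
 [ 44  61  92 124 132 134 147 150 144 144 152]
 [ 41  45  59  93 116 125 139 145 137 150 155]
 [ 11  15  57 111 150 155 151 145 132 153 154]
 [  3  11  75 133 155 155 153 143 134 152 152]
 [  3  19  70 128 153 156 156 142 124 129 127]
 [  0  10  41  98 140 154 148 118  76  62  57]
 [ 16   2  10  52  97 126 115  69  49  47  47]
 [ 64  40  13  23  44  48  56  49  49  50  52]
 [107  75  40  43  49  48  45  49  48  52  50]
 [115  88  54  50  50  51  51  51  50  51  52]]
```

```bash
cat > plan.py <<'E'
from h import *
def plan(start,wps,grip):
    """start (x,y,z,yaw); wps: (x,y,z,yaw,rows); prints rows in tool units"""
    c=np.array(start,float); dp=[];tw=[]
    for w in wps:
        n=w[4]; a=c.copy()
        for k in range(n):
            t=a+(np.array(w[:4],float)-a)*(k+1)/n
            Rm=R.from_euler('xyz',[np.pi,0,c[3]]).as_matrix()
            d=np.round(Rm.T@(t[:3]-c[:3])/25,2); w5=round(-np.degrees(t[3]-c[3])/5,2)
            if max(abs(d).max(),abs(w5))>1: print("TOO BIG",d,w5)
            c[:3]+=Rm@d*25; c[3]-=np.radians(5*w5); dp.append([float(v)+0. for v in d]);tw.append(float(w5)+0.)
    while len(dp)%5: dp.append([0,0,0]);tw.append(0)
    for i in range(0,len(dp),5): print("gripper",[grip]*5,"\n dp",dp[i:i+5],"\n twist",tw[i:i+5])
    print("end",c.round(3)); return c
E
python3 - <<'E'
from plan import *
plan((142,-505.3,226.6,.274),[(494.5,-285,220,-.196,17),(494.5,-285,150,-.196,3)],60)
# bar refinement
T=cv2.imread("pics/top0.png");g=cv2.cvtColor(T,6)
m=(g>125).astype(np.uint8); 
k=m[190:222,250:266]; k=(g[190:222,250:266]>118).astype(np.uint8)
for r in k: print(''.join('.#'[v] for v in r))
E
```

```text
gripper [60, 60, 60, 60, 60] 
 dp [[0.94, -0.27, 0.02], [0.93, -0.31, 0.01], [0.92, -0.32, 0.02], [0.91, -0.35, 0.01], [0.91, -0.38, 0.02]] 
 twist [0.32, 0.31, 0.32, 0.32, 0.31]
gripper [60, 60, 60, 60, 60] 
 dp [[0.89, -0.4, 0.01], [0.88, -0.43, 0.02], [0.87, -0.45, 0.01], [0.85, -0.47, 0.02], [0.85, -0.5, 0.02]] 
 twist [0.32, 0.32, 0.31, 0.32, 0.32]
gripper [60, 60, 60, 60, 60] 
 dp [[0.82, -0.52, 0.01], [0.82, -0.54, 0.02], [0.8, -0.57, 0.01], [0.78, -0.58, 0.02], [0.76, -0.61, 0.01]] 
 twist [0.31, 0.32, 0.32, 0.32, 0.31]
gripper [60, 60, 60, 60, 60] 
 dp [[0.75, -0.63, 0.02], [0.73, -0.65, 0.01], [0.0, 0.0, 0.93], [0.0, 0.0, 0.94], [0.0, 0.0, 0.93]] 
 twist [0.32, 0.32, 0.0, 0.0, 0.0]
end [ 4.94419e+02 -2.85014e+02  1.50100e+02 -1.96000e-01]
################
#########.#..###
#########.######
######.#..###.##
#####....####.##
####.....####.##
...#.....###..##
.........###..##
........####....
........###.....
........###.....
........###.....
.......####.....
.......###......
.......###......
.......###......
......####...##.
......###.....##
......###......#
.....####.......
.....####.......
.....###..##....
.....###........
....####........
....###.........
....###.........
...####.........
...####.........
...###..........
...###..........
#..###.########.
######.#########
```

>>> {"name": "arm_command", "arguments": {"gripper": [60,60,60,60,60], "dp": [[0.94,-0.27,0.02],[0.93,-0.31,0.01],[0.92,-0.32,0.02],[0.91,-0.35,0.01],[0.91,-0.38,0.02]], "twist": [0.32,0.31,0.32,0.32,0.31]}}

```text
time: 0.72
tool_pos: [246.3, -440.0, 224.4]
tcp_rot: [-3.141, 0.0, 0.135]
contact_force: [0.5, 0.3, 0.1]
grip_width: 60.2
finger_force: 0.0
```

>>> {"name": "arm_command", "arguments": {"gripper": [60,60,60,60,60], "dp": [[0.89,-0.4,0.01],[0.88,-0.43,0.02],[0.87,-0.45,0.01],[0.85,-0.47,0.02],[0.85,-0.5,0.02]], "twist": [0.32,0.32,0.31,0.32,0.32]}}

```text
time: 1.35
tool_pos: [350.0, -375.2, 222.3]
tcp_rot: [-3.141, 0.001, -0.004]
contact_force: [0.6, 0.6, 1.6]
grip_width: 60.2
finger_force: 0.0
```

>>> {"name": "arm_command", "arguments": {"gripper": [60,60,60,60,60], "dp": [[0.82,-0.52,0.01],[0.82,-0.54,0.02],[0.8,-0.57,0.01],[0.78,-0.58,0.02],[0.76,-0.61,0.01]], "twist": [0.31,0.32,0.32,0.32,0.31]}}

```text
time: 1.98
tool_pos: [453.4, -310.5, 220.5]
tcp_rot: [-3.141, 0.001, -0.142]
contact_force: [0.1, -0.2, 0.1]
grip_width: 59.8
finger_force: 0.0
```

>>> {"name": "arm_command", "arguments": {"gripper": [60,60,60,60,60], "dp": [[0.75,-0.63,0.02],[0.73,-0.65,0.01],[0,0,0],[0,0,0],[0,0,0]], "twist": [0.32,0.32,0,0,0]}}

```text
time: 2.6
tool_pos: [493.7, -285.8, 220.2]
tcp_rot: [3.141, 0.0, -0.197]
contact_force: [0.2, 0.3, 0.0]
grip_width: 59.9
finger_force: 0.0
```

>>> {"name": "arm_command", "arguments": {"gripper": [60,60,60,60,60], "dp": [[0,0,0.85],[0,0,0.85],[0,0,0.85],[0,0,0.75],[0,0,0]], "twist": [0,0,0,0,0]}}

```text
time: 3.22
tool_pos: [493.2, -285.2, 136.6]
tcp_rot: [-3.14, 0.003, -0.197]
contact_force: [-0.1, -0.7, -0.2]
grip_width: 60.3
finger_force: 0.0
```

```bash
python3 - <<'E'
from h import *
S=capture("scene");cv2.imwrite("pics/s1.png",cv2.resize(S[110:230,220:340,::-1],None,fx=4,fy=4,interpolation=2))
E
```

```text
(no output)
```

View pics/s1.png

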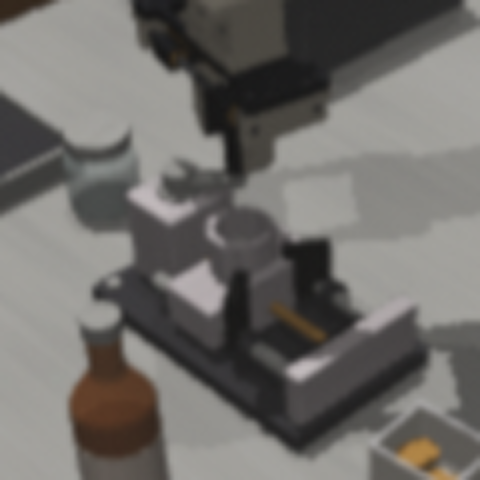

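The open fingers are at about (245,150) in the crop, straddling the sleeve at the end of the crank arm. I'll close them now.

>>> {"name": "arm_command", "arguments": {"gripper": [10,10,10,10,10], "dp": [[0,0,0],[0,0,0],[0,0,0],[0,0,0],[0,0,0]], "twist": [0,0,0,0,0]}}

```text
time: 3.9
tool_pos: [494.5, -284.9, 137.9]
tcp_rot: [-3.141, 0.0, -0.196]
contact_force: [-0.5, 2.7, 2.8]
grip_width: 21.2
finger_force: 30.0
```

```bash
python3 - <<'E'
from plan import *
o=get_obs(); x,y,z=o['tool_pos']; print(o['tool_pos'],o['contact_force'],o['grip_width'],o['finger_force'])
H=np.array([529.5,-319.8]); v=np.array([x,y])-H; th=np.arctan2(-v[0],-v[1]); r=np.hypot(*v); print("theta",th,"r",r)
w=[]
n=15
for k in range(1,n+1):
    t=th+(6.30-th)*k/n; rr=r+(50-r)*min(1,k/3); w.append((H[0]-rr*np.sin(t),H[1]-rr*np.cos(t),z,-.197,1))
plan((x,y,z,-.197),w,10)
E
```

```text
[ 494.48844091 -284.87735585  137.92717063] [-0.49342719  2.68520354  2.82511743] 21.150255290668234 30.00041194522055
theta 2.35492308237387 r 49.450989321913326
gripper [10, 10, 10, 10, 10] 
 dp [[0.34, -0.4, 0.0], [0.43, -0.29, 0.0], [0.49, -0.18, 0.0], [0.52, -0.03, 0.0], [0.52, 0.1, 0.0]] 
 twist [0.0, 0.0, 0.0, 0.0, 0.0]
gripper [10, 10, 10, 10, 10] 
 dp [[0.47, 0.24, 0.0], [0.39, 0.35, 0.0], [0.29, 0.44, 0.0], [0.16, 0.49, 0.0], [0.03, 0.53, 0.0]] 
 twist [0.0, 0.0, 0.0, 0.0, 0.0]
gripper [10, 10, 10, 10, 10] 
 dp [[-0.11, 0.51, 0.0], [-0.23, 0.47, 0.0], [-0.36, 0.39, 0.0], [-0.44, 0.28, 0.0], [-0.49, 0.16, 0.0]] 
 twist [0.0, 0.0, 0.0, 0.0, 0.0]
end [ 5.28793e+02 -3.69733e+02  1.37927e+02 -1.97000e-01]
```

>>> {"name": "arm_command", "arguments": {"gripper": [10,10,10,10,10], "dp": [[0.34,-0.4,0.0],[0.43,-0.29,0.0],[0.49,-0.18,0.0],[0.52,-0.03,0.0],[0.52,0.1,0.0]], "twist": [0,0,0,0,0]}}

```text
time: 4.53
tool_pos: [555.6, -273.9, 138.0]
tcp_rot: [-3.138, 0.001, -0.196]
contact_force: [0.4, 6.5, 3.9]
grip_width: 21.7
finger_force: 30.0
```

>>> {"name": "arm_command", "arguments": {"gripper": [10,10,10,10,10], "dp": [[0.47,0.24,0.0],[0.39,0.35,0.0],[0.29,0.44,0.0],[0.16,0.49,0.0],[0.03,0.53,0.0]], "twist": [0,0,0,0,0]}}

```text
time: 5.15
tool_pos: [579.6, -333.2, 138.0]
tcp_rot: [-3.141, -0.003, -0.196]
contact_force: [2.4, 2.6, 2.4]
grip_width: 21.5
finger_force: 30.0
```

>>> {"name": "arm_command", "arguments": {"gripper": [10,10,10,10,10], "dp": [[-0.11,0.51,0.0],[-0.23,0.47,0.0],[-0.36,0.39,0.0],[-0.44,0.28,0.0],[-0.49,0.16,0.0]], "twist": [0,0,0,0,0]}}

```text
time: 5.78
tool_pos: [530.2, -368.1, 138.1]
tcp_rot: [-3.137, -0.004, -0.197]
contact_force: [29.4, 13.2, -5.2]
grip_width: 21.3
finger_force: 30.0
```

>>> {"name": "arm_command", "arguments": {"gripper": [60,60,60,60,60], "dp": [[0,0,0],[0,0,0],[0,0,0],[0,0,0],[0,0,-0.5]], "twist": [0,0,0,0,0]}}

```text
time: 6.4
tool_pos: [528.2, -369.8, 149.6]
tcp_rot: [-3.141, 0.002, -0.197]
contact_force: [-0.6, -0.0, -0.2]
grip_width: 59.4
finger_force: 0.0
```

>>> {"name": "arm_command", "arguments": {"gripper": [50,50,50,50,50], "dp": [[0,0,-0.8],[0,0,-0.8],[0,0,-0.8],[0,0,-0.8],[0,0,0]], "twist": [0,0,0,0,0]}}

```text
time: 7.02
tool_pos: [529.5, -370.7, 232.8]
tcp_rot: [3.139, -0.004, -0.197]
contact_force: [-0.3, -0.3, 0.8]
grip_width: 50.0
finger_force: 0.0
```

```bash
python3 - <<'E'
from plan import *
np.set_printoptions(precision=2,suppress=True)
from scipy.optimize import least_squares
P=np.array([(494.5,-284.9),(555.6,-273.9),(579.6,-333.2),(530.2,-368.1)])
print("axis",least_squares(lambda c:np.hypot(*(P-c).T)-50,[529,-319]).x)
T=cv2.imread("pics/top0.png");g=cv2.cvtColor(T,6).astype(float)
# bar centre line: bright centroid per row
u=[];v=[]
for r in range(195,219):
    c0=259.5-(r-200)*0.235; cs=np.arange(int(c0-4),int(c0+6)); w=np.clip(g[r,cs]-105,0,None); w[abs(cs-c0)>3.2]=0
    u.append((w*cs).sum()/w.sum()); v.append(r)
p=np.polyfit(v,u,1); print("fit",p,np.std(np.polyval(p,v)-u))
e=[(np.polyval(p,r),r) for r in (195,218)]; W=ray("top",e,142); d=W[0]-W[1]; print(W,"angle",np.arctan2(d[1],d[0]))
for r in range(188,224): print(r,int(g[r,int(round(np.polyval(p,r)))]),end=' | ')
print()
T=capture("top"); cv2.imwrite("pics/t2.png",T[:,:,::-1]); S=capture("scene")
a=cv2.resize(T[183:237,340:440,::-1],None,fx=5,fy=5,interpolation=2)
b=cv2.resize(S[125:225,230:330,::-1],None,fx=3,fy=3,interpolation=2)
c=np.zeros((570,500,3),np.uint8);c[:270]=a;c[270:570,:300]=b;cv2.imwrite("pics/c2.png",c)
print(get_obs()['tool_pos'],get_obs()['contact_force'])
E
```

```text
axis [ 531.97 -318.05]
fit [ -0.27 313.41] 0.13577034809413066
[[571.51 197.66 142.  ]
 [495.52 217.97 142.  ]] angle -0.26110408288847864
188 130 | 189 123 | 190 121 | 191 113 | 192 120 | 193 146 | 194 146 | 195 142 | 196 145 | 197 145 | 198 146 | 199 143 | 200 147 | 201 147 | 202 144 | 203 145 | 204 147 | 205 148 | 206 144 | 207 145 | 208 150 | 209 147 | 210 146 | 211 148 | 212 149 | 213 143 | 214 149 | 215 146 | 216 149 | 217 145 | 218 148 | 219 149 | 220 141 | 221 119 | 222 134 | 223 134 | 
[ 528.66 -369.97  230.06] [-0.29 -0.07  0.1 ]
```

View pics/c2.png

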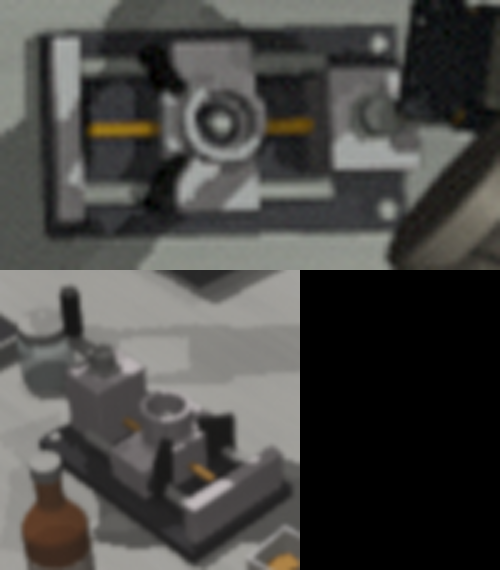

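The crank arm points right, along the stand's −y, and the cup centre is at crop (220,122). So the crank is home. Next I move over to the key.

```bash
python3 - <<'E'
from plan import *
plan((528.9,-370.2,230,-.197),[(533.5,207.8,225,-.25,24)],50)
E
```

```text
gripper [50, 50, 50, 50, 50] 
 dp [[-0.18, -0.95, 0.01], [-0.18, -0.94, 0.01], [-0.19, -0.95, 0.0], [-0.19, -0.94, 0.01], [-0.19, -0.95, 0.01]] 
 twist [0.03, 0.02, 0.03, 0.02, 0.03]
gripper [50, 50, 50, 50, 50] 
 dp [[-0.19, -0.94, 0.01], [-0.19, -0.94, 0.01], [-0.2, -0.95, 0.01], [-0.2, -0.94, 0.0], [-0.2, -0.94, 0.01]] 
 twist [0.02, 0.03, 0.02, 0.03, 0.02]
gripper [50, 50, 50, 50, 50] 
 dp [[-0.2, -0.95, 0.01], [-0.2, -0.94, 0.01], [-0.21, -0.94, 0.01], [-0.2, -0.94, 0.01], [-0.21, -0.94, 0.0]] 
 twist [0.03, 0.02, 0.03, 0.02, 0.03]
gripper [50, 50, 50, 50, 50] 
 dp [[-0.22, -0.94, 0.01], [-0.21, -0.94, 0.01], [-0.22, -0.94, 0.01], [-0.22, -0.93, 0.01], [-0.22, -0.94, 0.01]] 
 twist [0.02, 0.03, 0.03, 0.02, 0.03]
gripper [50, 50, 50, 50, 50] 
 dp [[-0.22, -0.94, 0.0], [-0.22, -0.94, 0.01], [-0.23, -0.93, 0.01], [-0.23, -0.94, 0.01], [0, 0, 0]] 
 twist [0.02, 0.03, 0.02, 0.03, 0]
end [ 5.33507e+02  2.07837e+02  2.25000e+02 -2.50000e-01]
```

>>> {"name": "arm_command", "arguments": {"gripper": [50,50,50,50,50], "dp": [[-0.18,-0.95,0.01],[-0.18,-0.94,0.01],[-0.19,-0.95,0.0],[-0.19,-0.94,0.01],[-0.19,-0.95,0.01]], "twist": [0.03,0.02,0.03,0.02,0.03]}}

```text
time: 7.75
tool_pos: [529.4, -248.2, 228.6]
tcp_rot: [-3.141, 0.001, -0.208]
contact_force: [-0.7, 0.8, 0.2]
grip_width: 50.4
finger_force: 0.0
```

>>> {"name": "arm_command", "arguments": {"gripper": [50,50,50,50,50], "dp": [[-0.19,-0.94,0.01],[-0.19,-0.94,0.01],[-0.2,-0.95,0.01],[-0.2,-0.94,0.0],[-0.2,-0.94,0.01]], "twist": [0.02,0.03,0.02,0.03,0.02]}}

```text
time: 8.38
tool_pos: [530.3, -127.7, 228.2]
tcp_rot: [3.142, -0.0, -0.218]
contact_force: [0.5, -0.2, -0.2]
grip_width: 49.9
finger_force: 0.0
```

>>> {"name": "arm_command", "arguments": {"gripper": [50,50,50,50,50], "dp": [[-0.2,-0.95,0.01],[-0.2,-0.94,0.01],[-0.21,-0.94,0.01],[-0.2,-0.94,0.01],[-0.21,-0.94,0.0]], "twist": [0.03,0.02,0.03,0.02,0.03]}}

```text
time: 9.0
tool_pos: [531.3, -7.3, 227.2]
tcp_rot: [3.142, -0.0, -0.23]
contact_force: [0.7, -0.7, 0.7]
grip_width: 50.1
finger_force: 0.0
```

>>> {"name": "arm_command", "arguments": {"gripper": [50,50,50,50,50], "dp": [[-0.22,-0.94,0.01],[-0.21,-0.94,0.01],[-0.22,-0.94,0.01],[-0.22,-0.93,0.01],[-0.22,-0.94,0.01]], "twist": [0.02,0.03,0.03,0.02,0.03]}}

```text
time: 9.62
tool_pos: [531.8, 113.0, 226.0]
tcp_rot: [3.142, -0.0, -0.241]
contact_force: [0.5, -0.1, 0.6]
grip_width: 49.9
finger_force: 0.0
```

>>> {"name": "arm_command", "arguments": {"gripper": [50,50,50,50,50], "dp": [[-0.22,-0.94,0.0],[-0.22,-0.94,0.01],[-0.23,-0.93,0.01],[-0.23,-0.94,0.01],[0,0,0]], "twist": [0.02,0.03,0.02,0.03,0]}}

```text
time: 10.25
tool_pos: [532.4, 209.7, 225.0]
tcp_rot: [-3.142, 0.0, -0.247]
contact_force: [0.4, -0.2, 0.2]
grip_width: 50.2
finger_force: 0.0
```

```bash
python3 - <<'E'
from plan import *
np.set_printoptions(precision=2,suppress=True)
Ts=np.mean([capture("top") for _ in range(6)],0); T=Ts.astype(np.uint8); cv2.imwrite("pics/t3.png",T[:,:,::-1]); S=np.mean([capture("scene") for _ in range(6)],0).astype(np.uint8); cv2.imwrite("pics/s3.png",S[:,:,::-1])
print("expected",proj("top",[[530,-216,104],[530,-216,90]]),proj("scene",[[530,-216,104],[530,-216,90]]))
up=lambda I,c,h,f:cv2.resize(I[int(c[1]-h):int(c[1]+h),int(c[0]-h):int(c[0]+h),::-1],None,fx=f,fy=f,interpolation=2)
a=up(T,proj("top",[530,-216,90])[0],13,15);b=up(S,proj("scene",[530,-216,90])[0],13,15)
a2=up(S,proj("scene",[533,208,142])[0],36,5.42);
c=np.hstack([a[:390],b[:390]]);cv2.imwrite("pics/c3.png",c);
print(get_obs()['tool_pos'],get_obs()['time'])
E
```

```text
expected [[384.05 206.57]
 [383.38 206.93]] [[284.86 169.66]
 [285.07 173.11]]
[533.21 207.71 225.21] 10.85
```

View pics/c3.png

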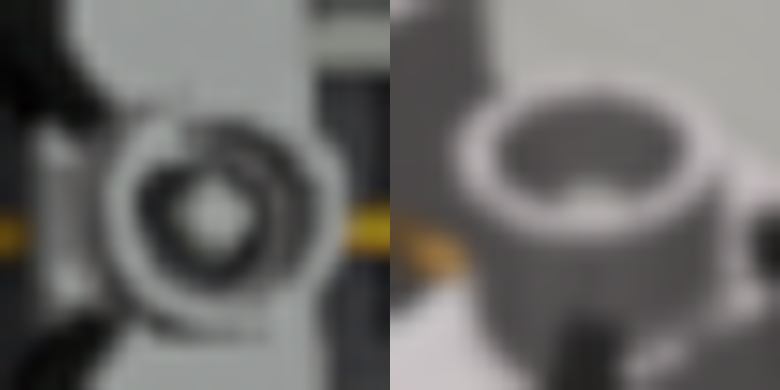

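The screw head shows as a bright diamond at crop (212,215), which is top pixel (383.7,206.9). It sits about 45° to the stand's axes, inside the cup rim centred near (384.2,207.3). That agrees with the position expected from the crank. Now down onto the key bar.

>>> {"name": "arm_command", "arguments": {"gripper": [50,50,50,50,50], "dp": [[0,0,0.87],[0,0,0.87],[0,0,0.87],[0,0,0.87],[0,0,0.87]], "twist": [0,0,0,0,0]}}

```text
time: 11.48
tool_pos: [533.2, 207.9, 115.8]
tcp_rot: [3.142, -0.0, -0.25]
contact_force: [-0.7, 0.1, -0.4]
grip_width: 50.0
finger_force: 0.0
```

```bash
python3 - <<'E'
from plan import *
np.set_printoptions(precision=2,suppress=True)
S=capture("scene"); c=proj("scene",[533,208,130])[0]; u,v=int(c[0]),int(c[1]); print(c)
cv2.imwrite("pics/c4.png",cv2.resize(S[v-60:v+60,u-60:u+60,::-1],None,fx=4,fy=4,interpolation=2))
g=cv2.cvtColor(cv2.imread("pics/t3.png"),6).astype(float)
yy,xx=np.mgrid[203:212,379:389]; w=np.clip(g[203:212,379:389]-95,0,None)*(np.hypot(xx-383.7,yy-206.9)<3.6)
q=[(w*xx).sum()/w.sum(),(w*yy).sum()/w.sum()]; print("screw",q,ray("top",q,90))
f=((g[190:225,370:400]>120)*1)
for r in g[196:218,374:396].astype(int): print(' '.join('%3d'%v for v in r))
E
```

```text
[393.05 235.04]
screw [np.float64(384.0040322580645), np.float64(206.77822580645162)] [[ 530.48 -218.14   90.  ]]
 63 119 154 155 154 152 153 153 154 153 153 154 153 153 152 150 140 129 128 127 127 126
 33  85 140 154 155 154 153 153 153 154 154 154 153 153 154 151 134  96  92  92  90  89
 19  47 100 140 154 155 153 151 148 154 153 153 154 153 154 155 133  62  50  52  45  34
 17  23  52 101 135 136 139 143 142 153 153 154 153 153 155 154 134  62  50  51  44  29
 16  16  28  65  99 107 127 136 136 136 133 133 136 147 155 155 134  67  54  55  47  33
 41  30  45  68 102 132 152 142 108  96  80  74  85 115 136 147 137  80  57  56  50  34
 97  66  69  80 121 153 154 144 109  92  71  62  56  61  85 121 138 116  78  56  51  34
124  95  80  97 140 147 132 123 103  84  72  72  74  62  49  82 130 144 114  62  51  34
 99  90  84 117 147 118  69  52  55  74  82  61  73  74  52  61 106 143 135  73  49  34
 95  85  86 134 137  71  39  36  65 110 125  88  62  61  70  54  72 121 137  78  50  32
 97  84  83 134 133  53  33  55  97 138 151 134  95  59  80  62  69 118 136  84  58  53
100  84  78 128 13
[... 249 characters left out ...]
 105  78  90 140 138  82  54  45  54  59  44  41  66  77  76 118 142 103  57  46  35
145 123  94  67 108 139 119  88  67  55  46  48  68  86  95 108 135 123  72  51  45  28
138 125  94  60  76 122 141 132 109  94  85  93 103 109 132 142 139  92  53  53  51  34
 92  75  68  59  56  84 114 135 142 142 135 133 132 134 153 155 138  80  51  55  50  32
 47  26  28  45  74  90  69  85 113 130 136 135 142 143 154 155 139  84  53  54  49  33
 19  16  21  57 112 138 109 102 104 114 121 123 134 135 152 154 142  95  57  55  52  41
 14  18  41  93 140 154 153 152 150 151 152 151 152 152 153 155 145 110  61  55  57  53
 18  31  78 129 154 154 154 154 154 154 154 154 154 154 154 154 146 112  60  53  55  54
```

View pics/c4.png

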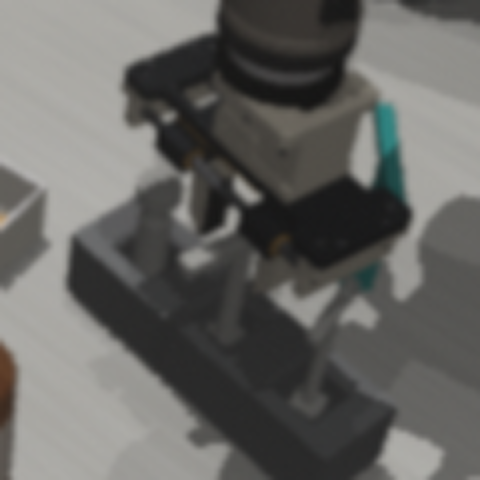

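The fingers straddle the middle bar, near crop (232,250), with both neighbouring tools clear. Closing.

>>> {"name": "arm_command", "arguments": {"gripper": [5,5,5,5,5], "dp": [[0,0,0],[0,0,0],[0,0,0],[0,0,0],[0,0,0]], "twist": [0,0,0,0,0]}}

```text
time: 12.15
tool_pos: [533.6, 208.4, 117.0]
tcp_rot: [-3.14, -0.001, -0.25]
contact_force: [0.8, 2.6, 2.3]
grip_width: 13.5
finger_force: 30.0
```

>>> {"name": "arm_command", "arguments": {"gripper": [5,5,5,5,5], "dp": [[0,0,-0.4],[0,0,-0.8],[0,0,-1],[0,0,-1],[0,0,-1]], "twist": [0,0,0,0,0]}}

```text
time: 12.78
tool_pos: [532.7, 207.7, 222.3]
tcp_rot: [3.141, 0.001, -0.25]
contact_force: [0.4, -0.4, -2.9]
grip_width: 13.8
finger_force: 30.0
```

```bash
python3 - <<'E'
from plan import *
o=get_obs(); print(o['tool_pos'],o['tcp_rot'],o['contact_force'],o['moment'],o['grip_width'])
S=capture("scene");T=capture("top"); c=proj("scene",[533,208,180])[0]; u,v=int(c[0]),int(c[1]); print(c)
a=cv2.resize(S[v-60:v+60,u-60:u+60,::-1],None,fx=4,fy=4,interpolation=2)
cv2.imwrite("pics/c5.png",a)
E
```

```text
[532.72870449 207.6652779  222.32147555] [ 3.14069184e+00  7.07716386e-04 -2.49836986e-01] [ 0.38288766 -0.44926438 -2.88780013] [ 0.12242379  0.02528488 -0.00699051] 13.759084082900655
[395.94563118 221.48148553]
```

View pics/c5.png

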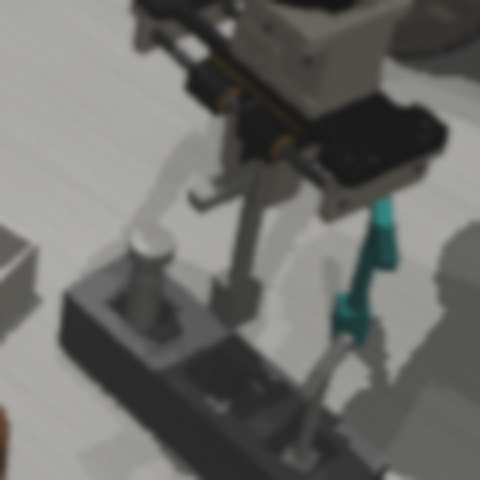

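The key is upright in the grip with its foot clear of the rack, at crop (236,300). I'll check where the shank sits relative to the TCP.

```bash
python3 - <<'E'
from plan import *
np.set_printoptions(precision=1,suppress=True)
c0=lambda z,d=(0,0):(proj("scene",[532.7+d[0],207.7+d[1],z])[0]-[335,161])*4
for z in(180,160,130,116): print(z,c0(z),c0(z,(10*np.cos(-.25),10*np.sin(-.25)))-c0(z))
I=cv2.cvtColor(cv2.imread("pics/c5.png"),6)
for y in (220,240,250,285,290,300,310): print(y,I[y,200:290:3])
b=np.array([0.969,-.247])
p=[(proj("scene",[532.7+s*50*b[0],207.7+s*50*b[1],z])[0]-[335,161])*4 for s in(1,-1) for z in (248,234)];print(p)
for w in [[(530.8,-216.4,225,-.25,2)]]: pass
E
```

```text
180 [243.7 241.4] [-12.6   5.8]
160 [238.9 263.6] [-12.4   5.8]
130 [232.1 295.7] [-12.2   5.9]
116 [229.  310.2] [-12.1   5.9]
220 [166 166 168 168 166 166 166 166 166 166 163 159 141 108  75  64  63  65
  67  74  99 133 158 164 162 154 147 144 143 143]
240 [167 167 167 167 167 167 167 166 167 165 155 136  99  70  62  64  64  69
  85 110 137 150 146 144 143 143 143 143 143 143]
250 [168 168 168 167 167 167 167 167 166 158 139 111  81  65  65  65  66  79
 102 126 142 146 145 143 142 142 142 143 144 146]
285 [146 144 137 124  95  73  73  84  91  86  73  66  65  65  65  64  64  65
  68  74  92 116 135 144 152 157 158 156 153 151]
290 [145 142 133 115  86  64  60  63  65  65  64  64  64  64  65  64  65  64
  66  71  90 117 140 150 157 160 158 154 151 151]
300 [123 127 117  95  73  60  57  58  58  58  59  60  62  63  64  64  64  65
  70  82 104 131 150 160 164 165 163 160 156 152]
310 [ 91  90  85  77  68  61  59  58  58  58  59  62  63  63  64  64  64  66
  77  98 125 146 156 161 164 164 161 159 154 151]
[array([193.9, 190.6]), array([190.9, 207.8]), array([324.7, 132.9]), array([320.5, 150. ])]
```

```bash
python3 - <<'E'
from plan import *
plan((532.9,207.7,221.4,-.25),[(532.9,207.7,257,-.25,2),(531,-216.4,252,.90,18)],5)
E
```

```text
gripper [5, 5, 5, 5, 5] 
 dp [[0.0, 0.0, -0.71], [0.0, 0.0, -0.71], [0.23, 0.91, 0.01], [0.17, 0.93, 0.01], [0.11, 0.94, 0.01]] 
 twist [0.0, 0.0, -0.73, -0.73, -0.74]
gripper [5, 5, 5, 5, 5] 
 dp [[0.05, 0.94, 0.01], [-0.01, 0.94, 0.01], [-0.07, 0.94, 0.02], [-0.13, 0.93, 0.01], [-0.19, 0.93, 0.01]] 
 twist [-0.73, -0.73, -0.73, -0.73, -0.74]
gripper [5, 5, 5, 5, 5] 
 dp [[-0.24, 0.91, 0.01], [-0.31, 0.89, 0.01], [-0.36, 0.87, 0.01], [-0.42, 0.85, 0.01], [-0.46, 0.81, 0.01]] 
 twist [-0.73, -0.73, -0.73, -0.74, -0.73]
gripper [5, 5, 5, 5, 5] 
 dp [[-0.53, 0.79, 0.01], [-0.56, 0.75, 0.01], [-0.62, 0.71, 0.01], [-0.66, 0.67, 0.02], [-0.7, 0.63, 0.01]] 
 twist [-0.73, -0.73, -0.73, -0.74, -0.73]
end [ 531.024 -216.281  251.9      0.9  ]
```

>>> {"name": "arm_command", "arguments": {"gripper": [5,5,5,5,5], "dp": [[0.0,0.0,-0.71],[0.0,0.0,-0.71],[0.23,0.91,0.01],[0.17,0.93,0.01],[0.11,0.94,0.01]], "twist": [0.0,0.0,-0.73,-0.73,-0.74]}}

```text
time: 13.5
tool_pos: [532.1, 136.4, 254.8]
tcp_rot: [3.141, 0.002, -0.055]
contact_force: [-0.0, 0.9, -3.4]
grip_width: 13.8
finger_force: 30.0
```

>>> {"name": "arm_command", "arguments": {"gripper": [5,5,5,5,5], "dp": [[0.05,0.94,0.01],[-0.01,0.94,0.01],[-0.07,0.94,0.02],[-0.13,0.93,0.01],[-0.19,0.93,0.01]], "twist": [-0.73,-0.73,-0.73,-0.73,-0.74]}}

```text
time: 14.12
tool_pos: [531.5, 18.6, 253.4]
tcp_rot: [-3.141, 0.002, 0.264]
contact_force: [1.4, -0.6, -2.4]
grip_width: 13.5
finger_force: 30.0
```

>>> {"name": "arm_command", "arguments": {"gripper": [5,5,5,5,5], "dp": [[-0.24,0.91,0.01],[-0.31,0.89,0.01],[-0.36,0.87,0.01],[-0.42,0.85,0.01],[-0.46,0.81,0.01]], "twist": [-0.73,-0.73,-0.73,-0.74,-0.73]}}

```text
time: 14.75
tool_pos: [531.2, -98.9, 252.1]
tcp_rot: [-3.14, 0.002, 0.583]
contact_force: [0.6, -0.1, -3.4]
grip_width: 13.4
finger_force: 30.0
```

>>> {"name": "arm_command", "arguments": {"gripper": [5,5,5,5,5], "dp": [[-0.53,0.79,0.01],[-0.56,0.75,0.01],[-0.62,0.71,0.01],[-0.66,0.67,0.02],[-0.7,0.63,0.01]], "twist": [-0.73,-0.73,-0.73,-0.74,-0.73]}}

```text
time: 15.38
tool_pos: [530.7, -216.6, 250.5]
tcp_rot: [-3.139, 0.001, 0.902]
contact_force: [0.4, 0.5, -1.7]
grip_width: 13.8
finger_force: 30.0
```

>>> {"name": "arm_command", "arguments": {"gripper": [5,5,5,5,5], "dp": [[0,0,0],[0,0,0.45],[0,0,0.45],[0,0,0.5],[0,0,0]], "twist": [0,0,0,0,0]}}

```text
time: 16.0
tool_pos: [530.7, -215.3, 215.4]
tcp_rot: [-3.139, 0.001, 0.901]
contact_force: [0.3, 0.6, -3.1]
grip_width: 13.7
finger_force: 30.0
```

```bash
python3 - <<'E'
from plan import *
np.set_printoptions(precision=1,suppress=True)
S=np.mean([capture("scene") for _ in range(3)],0).astype(np.uint8); o=get_obs(); p=o['tool_pos']; print(p,o['tcp_rot'],o['contact_force'])
c=proj("scene",[531,-216.4,110])[0].astype(int)-40; print(c)
cv2.imwrite("pics/c6.png",cv2.resize(S[c[1]:c[1]+80,c[0]:c[0]+80,::-1],None,fx=6,fy=6,interpolation=2))
for z in (104,): print("rim pred",(proj("scene",[[530.5,-216.4,104],[557.5,-216,104],[503,-216,104],[530,-243,104],[530,-189,104]])-c)*6+2.5)
for h in(0,13,27,60): print("key",h,(proj("scene",[p[0],p[1],p[2]-106+h])[0]-c)*6+2.5)
E
```

```text
[ 531.6 -216.   217.3] [ 3.1 -0.   0.9] [ 0.8  0.1 -2.6]
[244 128]
rim pred [[246.4 252.5]
 [208.2 275.1]
 [285.5 230.7]
 [214.1 230.2]
 [281.9 275.2]]
key 0 [244.6 242.8]
key 13 [243.4 223.1]
key 27 [242.1 201.5]
key 60 [238.9 149.4]
```

View pics/c6.png

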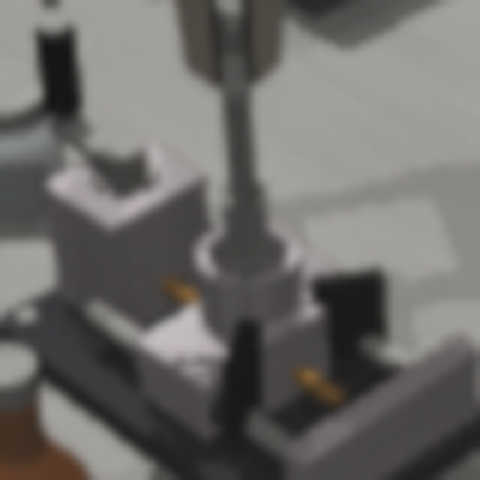

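The foot is over the cup at crop (246,225), and the rim centre is near (247,254). They line up to within about 1 mm. I'll lower it gently and watch the force.

>>> {"name": "arm_command", "arguments": {"gripper": [5,5,5,5,5], "dp": [[0,0,0.4],[0,0,0.4],[0,0,0.15],[0,0,0.1],[0,0,0]], "twist": [0,0,0,0,0]}}

```text
time: 16.77
tool_pos: [531.4, -216.0, 190.6]
tcp_rot: [-3.142, 0.0, 0.9]
contact_force: [0.1, -0.2, -2.9]
grip_width: 13.9
finger_force: 30.0
```

>>> {"name": "arm_command", "arguments": {"gripper": [5,5,5,5,5], "dp": [[0,0,0.1],[0,0,0.1],[0,0,0.1],[0,0,0.1],[0,0,0]], "twist": [0,0,0,0,0]}}

```text
time: 17.4
tool_pos: [531.2, -216.0, 180.4]
tcp_rot: [-3.141, 0.0, 0.9]
contact_force: [0.1, -0.6, -2.5]
grip_width: 13.7
finger_force: 30.0
```

>>> {"name": "arm_command", "arguments": {"gripper": [5,5,5,5,5], "dp": [[0,0,0.1],[0,0,0.1],[0,0,0],[0,0,0],[0,0,0]], "twist": [0,0,0,0.8,0.8]}}

```text
time: 18.02
tool_pos: [531.4, -216.0, 175.8]
tcp_rot: [3.141, 0.0, 0.759]
contact_force: [0.3, -0.2, -2.7]
grip_width: 13.7
finger_force: 30.0
```

>>> {"name": "arm_command", "arguments": {"gripper": [5,5,5,5,5], "dp": [[0,0,0],[0,0,0],[0,0,0],[0,0,0],[0,0,0]], "twist": [0.8,0.8,0.8,0.8,0.8]}}

```text
time: 18.65
tool_pos: [530.9, -216.1, 175.6]
tcp_rot: [-3.141, 0.001, 0.41]
contact_force: [-0.8, 0.4, -2.7]
grip_width: 14.2
finger_force: 30.0
```

>>> {"name": "arm_command", "arguments": {"gripper": [5,5,5,5,5], "dp": [[0,0,0],[0,0,0],[0,0,0],[0,0,0],[0,0,0]], "twist": [0.9,0.9,0.9,0.9,0.9]}}

```text
time: 19.27
tool_pos: [530.8, -216.3, 175.7]
tcp_rot: [3.141, 0.001, 0.017]
contact_force: [-2.1, -0.4, -3.0]
grip_width: 13.9
finger_force: 30.0
```

```bash
python3 -c "
from plant import *
o=get_obs();print(o['moment'],o['contact_force'],o['tcp_rot'])"
```

```text
[-0.2779711   0.47628682  0.16838043] [-2.12933167 -0.44646988 -3.00950126] [3.14104400e+00 1.37525988e-03 1.67641402e-02]
```

>>> {"name": "arm_command", "arguments": {"gripper": [5,5,5,5,5], "dp": [[0,0,0],[0,0,0],[0,0,0],[0,0,0],[0,0,0]], "twist": [0.8,0.8,0.8,0.4,0]}}

```text
time: 19.9
tool_pos: [531.0, -216.2, 175.7]
tcp_rot: [3.141, 0.001, -0.225]
contact_force: [-2.8, -1.4, -2.2]
grip_width: 13.5
finger_force: 30.0
```

```bash
python3 -c "
from plant import *
o=get_obs();print(o['moment'],o['contact_force'],o['tcp_rot'])"
```

```text
[-0.35308217  0.71258202  0.08970661] [-2.75198614 -1.36692004 -2.24767346] [ 3.14106970e+00  7.37922586e-04 -2.24667976e-01]
```

>>> {"name": "arm_command", "arguments": {"gripper": [5,5,5,5,5], "dp": [[0,0,0],[0,0,0],[0,0,0],[0,0,0],[0,0,0]], "twist": [0.4,0.4,0.3,0,0]}}

```text
time: 20.52
tool_pos: [531.3, -216.1, 175.7]
tcp_rot: [3.141, 0.0, -0.321]
contact_force: [-4.3, -1.9, -2.7]
grip_width: 13.7
finger_force: 30.0
```

```bash
python3 -c "
from plant import *
o=get_obs();print(o['moment'],o['contact_force'],o['tcp_rot'])"
```

```text
[-0.37469307  0.80639729  0.08027623] [-4.33222986 -1.89061118 -2.7350763 ] [ 3.14144622e+00  1.38910933e-04 -3.21169822e-01]
```

>>> {"name": "arm_command", "arguments": {"gripper": [5,5,5,5,5], "dp": [[0,0,0],[0,0,0],[0,0,0],[0,0,0],[0,0,0]], "twist": [0.4,0.4,0.4,0.4,0]}}

```text
time: 21.15
tool_pos: [531.5, -215.9, 175.7]
tcp_rot: [-3.142, -0.0, -0.461]
contact_force: [-2.5, -1.5, -2.7]
grip_width: 13.8
finger_force: 30.5
```

```bash
python3 - <<'E'
from plan import *
o=get_obs();print(o['moment'],o['contact_force'],o['tcp_rot'],o['tool_pos'],o['tau'][5])
S=np.mean([capture("scene") for _ in range(3)],0).astype(np.uint8);T=np.mean([capture("top") for _ in range(3)],0).astype(np.uint8)
c=proj("scene",[531,-216.4,150])[0].astype(int)-35; 
a=cv2.resize(S[c[1]:c[1]+70,c[0]:c[0]+70,::-1],None,fx=5.7,fy=5.7,interpolation=2)
c=proj("top",[531,-216.4,190])[0].astype(int)-35; 
b=cv2.resize(T[c[1]:c[1]+70,c[0]:c[0]+70,::-1],None,fx=5.7,fy=5.7,interpolation=2)
cv2.imwrite("pics/c7.png",np.hstack([a,b]))
E
```

```text
[-0.23910258  0.70231245  0.55345059] [-2.54931791 -1.50720765 -2.6789414 ] [-3.14151455e+00 -2.46008322e-04 -4.61189072e-01] [ 531.47418457 -215.92016576  175.73554815] 0.7608120515942574
```

View pics/c7.png

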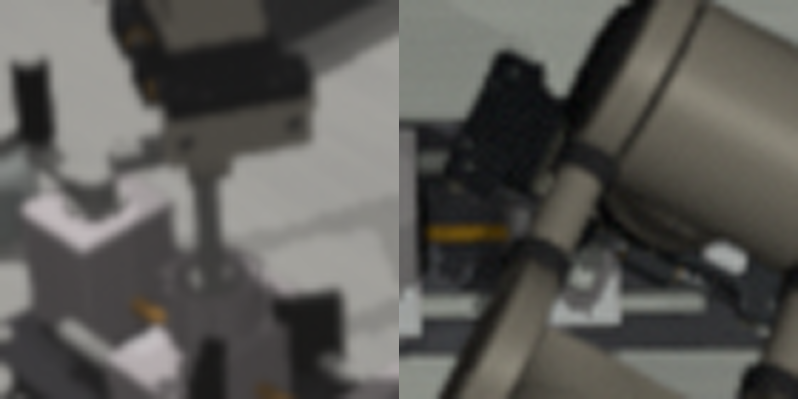

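The key is on the screw and the moment has risen to 0.55 Nm against 0.15 Nm friction, so it should be at the stop. In the left crop the shank stands upright in the cup at about (207,280). One more small twist to confirm.

>>> {"name": "arm_command", "arguments": {"gripper": [5,5,5,5,5], "dp": [[0,0,0],[0,0,0],[0,0,0],[0,0,0],[0,0,0]], "twist": [0.4,0.3,0,0,0]}}

```text
time: 22.08
tool_pos: [531.4, -216.0, 175.7]
tcp_rot: [3.142, -0.0, -0.522]
contact_force: [-1.8, -0.7, -1.8]
grip_width: 13.7
finger_force: 30.8
```

```bash
python3 - <<'E'
from plan import *
o=get_obs();print(o['moment'],o['contact_force'],o['tcp_rot'],o['grip_width'])
E
```

```text
[-0.22685471  0.61302892  0.58991477] [-1.80747408 -0.70314772 -1.83434009] [ 3.14152356e+00 -2.00027610e-05 -5.21929673e-01] 13.654124221230123
```

The moment levels off at 0.59 Nm while the tool still turns, so the screw is hard against its stop. I'll relax within the play and lift.

>>> {"name": "arm_command", "arguments": {"gripper": [5,5,5,5,5], "dp": [[0,0,0],[0,0,0],[0,0,0],[0,0,-0.2],[0,0,-0.4]], "twist": [-0.8,-0.8,-0.8,0,0]}}

```text
time: 22.7
tool_pos: [531.3, -216.0, 190.8]
tcp_rot: [-3.141, 0.001, -0.315]
contact_force: [-1.2, 0.0, -4.3]
grip_width: 13.8
finger_force: 30.0
```

```bash
python3 - <<'E'
from plan import *
o=get_obs();print(o['moment'],o['contact_force'],o['tcp_rot'],o['grip_width'],o['tool_pos'])
E
```

```text
[-0.16785489  0.32589907  0.06024654] [-1.2108222   0.01312461 -4.26693116] [-3.14122235e+00  5.54179230e-04 -3.14537021e-01] 13.815985944753933 [ 531.32570088 -215.95926211  190.77496122]
```

```bash
python3 - <<'E'
from plan import *
plan((531.3,-216,190.8,-.315),[(531.3,-216,257,-.315,3),(533.3,208,255,-.25,18)],5)
E
```

```text
gripper [5, 5, 5, 5, 5] 
 dp [[0.0, 0.0, -0.88], [0.0, 0.0, -0.89], [0.0, 0.0, -0.88], [-0.29, -0.9, 0.0], [-0.28, -0.9, 0.01]] 
 twist [0.0, 0.0, 0.0, -0.04, -0.04]
gripper [5, 5, 5, 5, 5] 
 dp [[-0.28, -0.89, 0.0], [-0.28, -0.9, 0.01], [-0.28, -0.91, 0.0], [-0.27, -0.9, 0.01], [-0.27, -0.9, 0.0]] 
 twist [-0.04, -0.05, -0.04, -0.04, -0.04]
gripper [5, 5, 5, 5, 5] 
 dp [[-0.26, -0.91, 0.01], [-0.26, -0.9, 0.0], [-0.26, -0.91, 0.01], [-0.26, -0.9, 0.0], [-0.25, -0.91, 0.0]] 
 twist [-0.04, -0.04, -0.04, -0.05, -0.04]
gripper [5, 5, 5, 5, 5] 
 dp [[-0.25, -0.91, 0.01], [-0.24, -0.91, 0.0], [-0.24, -0.91, 0.01], [-0.24, -0.91, 0.0], [-0.24, -0.92, 0.01]] 
 twist [-0.04, -0.04, -0.04, -0.04, -0.04]
gripper [5, 5, 5, 5, 5] 
 dp [[-0.23, -0.91, 0.0], [0, 0, 0], [0, 0, 0], [0, 0, 0], [0, 0, 0]] 
 twist [-0.04, 0, 0, 0, 0]
end [ 5.33298e+02  2.08034e+02  2.55050e+02 -2.50000e-01]
```

>>> {"name": "arm_command", "arguments": {"gripper": [5,5,5,5,5], "dp": [[0.0,0.0,-0.88],[0.0,0.0,-0.89],[0.0,0.0,-0.88],[-0.29,-0.9,0.0],[-0.28,-0.9,0.01]], "twist": [0.0,0.0,0.0,-0.04,-0.04]}}

```text
time: 23.32
tool_pos: [531.7, -167.1, 257.0]
tcp_rot: [-3.141, -0.001, -0.307]
contact_force: [0.8, 0.5, -2.9]
grip_width: 13.8
finger_force: 30.0
```

>>> {"name": "arm_command", "arguments": {"gripper": [5,5,5,5,5], "dp": [[-0.28,-0.89,0.0],[-0.28,-0.9,0.01],[-0.28,-0.91,0.0],[-0.27,-0.9,0.01],[-0.27,-0.9,0.0]], "twist": [-0.04,-0.05,-0.04,-0.04,-0.04]}}

```text
time: 23.95
tool_pos: [531.3, -48.8, 256.0]
tcp_rot: [-3.14, 0.0, -0.287]
contact_force: [-0.4, 0.2, -2.9]
grip_width: 13.3
finger_force: 30.0
```

>>> {"name": "arm_command", "arguments": {"gripper": [5,5,5,5,5], "dp": [[-0.26,-0.91,0.01],[-0.26,-0.9,0.0],[-0.26,-0.91,0.01],[-0.26,-0.9,0.0],[-0.25,-0.91,0.0]], "twist": [-0.04,-0.04,-0.04,-0.05,-0.04]}}

```text
time: 24.58
tool_pos: [531.3, 68.9, 255.6]
tcp_rot: [-3.141, 0.0, -0.269]
contact_force: [0.6, -0.4, -3.4]
grip_width: 13.7
finger_force: 30.0
```

>>> {"name": "arm_command", "arguments": {"gripper": [5,5,5,5,5], "dp": [[-0.25,-0.91,0.01],[-0.24,-0.91,0.0],[-0.24,-0.91,0.01],[-0.24,-0.91,0.0],[-0.24,-0.92,0.01]], "twist": [-0.04,-0.04,-0.04,-0.04,-0.04]}}

```text
time: 25.2
tool_pos: [531.3, 186.7, 254.8]
tcp_rot: [-3.141, 0.001, -0.251]
contact_force: [1.1, -0.5, -2.3]
grip_width: 14.0
finger_force: 30.0
```

>>> {"name": "arm_command", "arguments": {"gripper": [5,5,5,5,5], "dp": [[-0.23,-0.91,0.0],[0,0,0],[0,0,0.6],[0,0,0.6],[0,0,0]], "twist": [-0.04,0,0,0,0]}}

```text
time: 25.82
tool_pos: [531.3, 207.2, 222.8]
tcp_rot: [3.14, 0.004, -0.249]
contact_force: [-0.1, 0.2, -3.4]
grip_width: 13.6
finger_force: 30.0
```

```bash
python3 - <<'E'
from plan import *
o=get_obs(); print(o['tool_pos'],o['tcp_rot'],o['contact_force'])
S=np.mean([capture("scene") for _ in range(3)],0).astype(np.uint8)
c=proj("scene",[533,208,130])[0].astype(int)-60; p=o['tool_pos']; print(c,(proj("scene",[[p[0],p[1],p[2]-106+h] for h in(0,13,60)])-c)*4+1.5)
T=np.mean([capture("top") for _ in range(3)],0).astype(np.uint8); cv2.imwrite("pics/t8.png",T[:,:,::-1])
a=cv2.resize(S[c[1]:c[1]+120,c[0]:c[0]+120,::-1],None,fx=4,fy=4,interpolation=2)
e=proj("top",[531,-216,90])[0].astype(int)-13
b=cv2.resize(T[e[1]:e[1]+26,e[0]:e[0]+26,::-1],(300,300),interpolation=2); b=cv2.copyMakeBorder(b,0,180,0,0,0)
cv2.imwrite("pics/c8.png",np.hstack([a,b]))
E
```

```text
[531.31402007 207.18307758 222.7852164 ] [ 3.13956216  0.00372078 -0.24913528] [-0.10729798  0.20858284 -3.38415229]
[333 175] [[239.30078676 253.3623503 ]
 [242.18988975 239.87178045]
 [253.06896496 188.99868981]]
```

View pics/c8.png

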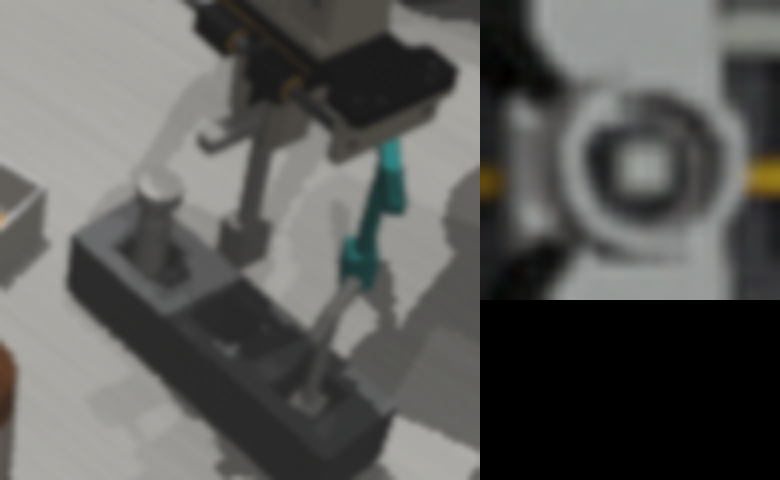

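The right inset shows the screw head now square to the stand's axes, so it is tight. The key hangs upright above the empty middle slot, with its foot at crop (243,240). Lowering it now.

>>> {"name": "arm_command", "arguments": {"gripper": [5,5,5,5,5], "dp": [[0.06,0.02,0.4],[0,0,0.9],[0,0,0.9],[0,0,0.9],[0,0,0.7]], "twist": [0,0,0,0,0]}}

```text
time: 26.75
tool_pos: [533.2, 207.0, 128.3]
tcp_rot: [3.141, 0.001, -0.248]
contact_force: [0.4, 0.6, -1.8]
grip_width: 13.8
finger_force: 30.0
```

>>> {"name": "arm_command", "arguments": {"gripper": [5,5,5,5,5], "dp": [[0,0,0.2],[0,0,0.1],[0,0,0],[0,0,0],[0,0,0]], "twist": [0,0,0,0,0]}}

```text
time: 27.38
tool_pos: [533.9, 207.2, 122.9]
tcp_rot: [-3.141, -0.001, -0.248]
contact_force: [0.3, 0.4, -2.4]
grip_width: 14.0
finger_force: 30.0
```

>>> {"name": "arm_command", "arguments": {"gripper": [5,5,5,5,5], "dp": [[0,0,0.08],[0,0,0.08],[0,0,0.04],[0,0,0],[0,0,0]], "twist": [0,0,0,0,0]}}

```text
time: 28.0
tool_pos: [533.7, 207.2, 117.4]
tcp_rot: [3.142, -0.0, -0.248]
contact_force: [0.1, 0.1, -3.6]
grip_width: 13.6
finger_force: 30.0
```

>>> {"name": "arm_command", "arguments": {"gripper": [5,5,5,5,5], "dp": [[0,0,0.05],[0,0,0.05],[0,0,0],[0,0,0],[0,0,0]], "twist": [0,0,0,0,0]}}

```text
time: 28.62
tool_pos: [534.5, 207.4, 117.0]
tcp_rot: [-3.14, -0.003, -0.248]
contact_force: [-2.2, 0.1, 9.2]
grip_width: 13.8
finger_force: 30.0
```

The key is on the slot floor, with contact at 117 mm, the same height as at the grasp. Releasing and lifting.

>>> {"name": "arm_command", "arguments": {"gripper": [50,50,50,50,50], "dp": [[0,0,0],[0,0,0],[0,0,0],[0,0,0],[0,0,0]], "twist": [0,0,0,0,0]}}

```text
time: 29.25
tool_pos: [533.6, 207.1, 114.8]
tcp_rot: [3.141, 0.0, -0.248]
contact_force: [0.6, -0.1, 0.8]
grip_width: 49.4
finger_force: 0.0
```

>>> {"name": "arm_command", "arguments": {"gripper": [50,50,50,50,50], "dp": [[0,0,-0.6],[0,0,-0.8],[0,0,-0.9],[0,0,-0.9],[0,0,-0.9]], "twist": [0,0,0,0,0]}}

```text
time: 29.88
tool_pos: [533.8, 207.2, 219.4]
tcp_rot: [-3.141, -0.001, -0.248]
contact_force: [-0.2, -0.1, -0.1]
grip_width: 49.7
finger_force: 0.0
```

>>> {"name": "arm_command", "arguments": {"gripper": [50,50,50,50,50], "dp": [[-0.9,0,0],[-0.9,0,0],[-0.9,0,0],[-0.9,0,0],[0,0,0]], "twist": [0,0,0,0,0]}}

```text
time: 30.5
tool_pos: [445.7, 229.7, 218.7]
tcp_rot: [-3.141, -0.001, -0.247]
contact_force: [-0.3, -0.6, 0.3]
grip_width: 50.0
finger_force: 0.0
```

```bash
python3 - <<'E'
from plan import *
o=get_obs(); print(o['tool_pos'],o['contact_force'])
T=capture("top");S=capture("scene")
cv2.imwrite("pics/c9.png",np.vstack([cv2.resize(T[175:240,210:440,::-1],(760,215),interpolation=2),cv2.resize(S[120:300,230:450,::-1],(447,366),interpolation=2) if 0 else cv2.copyMakeBorder(cv2.resize(S[120:300,230:450,::-1],(447,366),interpolation=2),0,0,0,313,0)]))
E
```

```text
[445.67279981 229.67723699 218.69805517] [-0.28829117 -0.60062277  0.31700448]
```

View pics/c9.png

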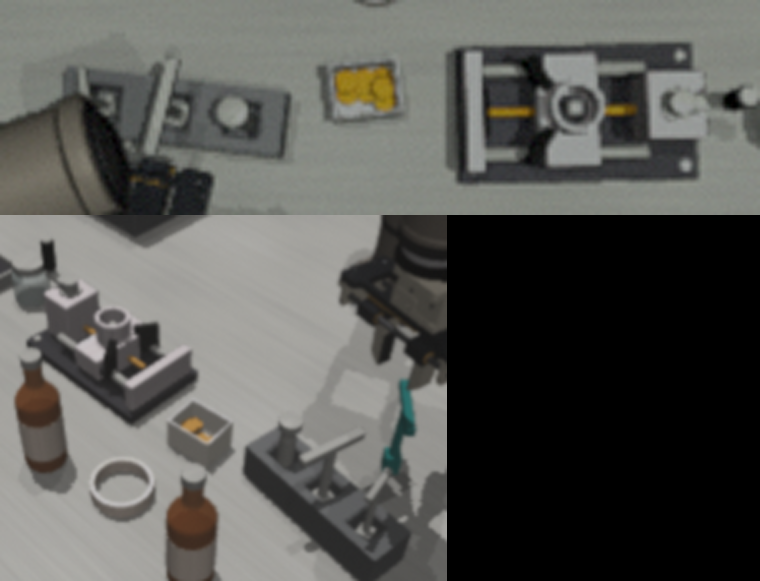

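The key stands upright in the middle slot, with its bar at crop (160,105) as at the start. The crank sleeve points along −y at (740,97), the screw head is square to the stand at (577,107), and the other things are where they were. Handing in.

```bash
python3 -c "
from plant import *
print(close_job())"
```

```text
the job is handed in; nothing more can be done
None
```

The job is handed in: by the final pictures and force readings the crank is home, the lock screw is tight and the large key stands back in its slot; the judge's result was not shown.

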